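# Swing the ring camera over the red culture dish and take its picture

### The job

Push the blue swing arm of the ring camera sideways with a fingertip, gently, until the ring stands still centred over the red culture dish; then press the green shutter button all the way down and let it come up again. Take no picture of anything else, do not grip or lift anything, and leave the ring over the red dish and the dishes, vial, bottle, jar and beaker where they stand.

Things in the scene. Friction and masses are not known exactly. Their poses are not given: they have to be found in the camera images.
- boom (a joint): angle of the blue swing arm about its upright pivot, rad; 0 = arm along the -x axis of stand (at stand yaw 0: straight towards the robot), growing counter-clockwise seen from above; stops at -1.15 and 1.15. It turns with light friction (about 1.3 N of push at push_spot), has no spring and stays where it is left
- pivot (a point): on the pivot axis, at the mid-height of the swing arm (95 mm above the work surface). A round black cap 42 mm across stands here, its top 18 mm above this point
- push_spot (a point): on the centreline of the blue arm, 95 mm out from the pivot, the place to push. The arm is a straight level bar 14 mm wide and 20 mm tall, centred on this height (85 to 105 mm above the work surface), free from 25 mm to 130 mm from the pivot; below it is open air down to the dishes
- lens (a point): centre of the white ring at the end of the arm, 170 mm from the pivot, at the same height; the ring measures about 50 mm inside and 76 mm outside and is 16 mm tall; clear lens in it
- stand: fixed inspection stand: black stage plate 260 x 300 x 8 mm with a steel post; origin on the work surface under the pivot, z up. The plate reaches from x = -210 to +50 mm and y = -150 to +150 mm in this frame
- dish_red: loose flat round culture dish with red filling, 56 mm across, 12 mm high, one of three on the stage plate; origin at the centre of its underside. All three dish places lie under the ring's path, within 5 mm
- dish_yellow: the same dish with yellow filling; leave alone
- dish_green: the same dish with green filling; leave alone
- shutter (a joint): travel of the green shutter button, m: 0 up, 0.006 fully down; spring return, fully down takes 5 N
- shutter_top (a point): centre of the top face of the green round button, 28 mm across, on a small white housing fixed on the bench to the robot's right of the stand; press straight down
- vial: small loose amber vial with white cap, 24 mm across, 50 mm high, on the stage plate beside the post; origin at its underside; leave alone
- reagent: loose red bottle with white cap, 38 mm across, 75 mm high; origin at its underside; leave alone
- jar: loose amber jar with blue cap, 66 mm across, 90 mm high; origin at its underside; leave alone
- beaker: loose glass beaker, 64 mm across, 85 mm high; origin at its underside; leave alone
Mind the look-alikes: they are no part of the job. Of the things like the dish_red, leave any that is black or orange; of the rest the larger one is meant.

How it is judged:
By the outcome, as a careful person would: the job done as asked, in the order asked, and still so for the second after the job is handed in, with the robot touching nothing.
It also fails if it takes over 53 s, if anything falls off the work surface, if the arm or the gripper's body presses on something with over 40 N, if the wrist force passes 120 N, or if a joint passes its speed limit or range.

### The arm

A 6-joint arm with a two-finger parallel gripper is mounted at the origin on the work surface. World frame = base frame: x ahead of the robot, y to its left, z up, the work surface at z = 0. Lengths are in m, angles in rad, forces in N, time in s.
With the tool pointing down it reaches from about 0.35 to 0.975 m from the base axis. Payload 4.9 kg.
Tool frame: the origin (TCP) lies on the centre line of the jaws, within the pads' length; the fingertips stand 14 mm ahead of it and the grasp point (between the pads) lies 5 mm behind it (manip.nose_length is the distance from the TCP to the fingertips, in m); z points along the fingers, y is the line along which they close (so a half turn about z gives the same grasp; the last joint's range is limited). The gripper opens to 85 mm and grips with 20 to 120 N. Pads are 22 mm wide; open, the fingers measure 114 mm over their backs; the gripper's body (76 mm by 85 mm) begins 54 mm behind the grasp point. The pads swing forward as they close: fully open they stand 13 mm farther back than shut.
Start: joints at [0.99, 0.053, 1.613, -0, 1.476, -0.119], TCP at [0.278, 0.56, 0.224] pointing down, gripper open.
Joint ranges: [-3.01, 3.01], [-1.01, 2.22], [0.06, 2.58], [-1.02, 4.17], [0.09, 2.62], [-3.14, 3.14]. Speed limits (rad/s): [2.57, 2.57, 3.14, 3.14, 3.14, 3.14].

### API

Orientations are given as a unit quaternion [w, x, y, z].
In Python, from plant import manip, imaging gives the robot as it stands.
- The arm moves only by the tool play_rows, never from a script. Its argument "commands" is a list of rows, each a list of 6 numbers: the shift along the tool's x, y, z in mm, then the turn, a rotation vector about the tool's x, y, z in degrees. A call has 1 to 5 rows; each row shifts and turns the commanded pose from where the row before left it, along the tool's axes as they then stand; what a row does not reach is not made up. A row lasts 1/12 s, in which the tool goes at most 41.7 mm and 7.16 degrees, less where a joint would pass 70% of its speed; a pose out of reach is approached as far as the arm can. A call is refused whole if a number of a shift passes 41.7 or a number of a turn 7.16, either way. A call with a gripper value outside its range is refused whole. "hand" is the finger opening in mm, from 0 to 85.4, set as the call begins (left out, the last holds). The fingers move at their own pace and stop on an object; the grip force is fixed at half the most. Time passes only in rows, so rows that do not move let the fingers close. It gives the time, the measured TCP pose, the force, the opening and the grip force at its end, in the units of the state.
- manip.state(): the state, without advancing time (a new reading comes with each control period).
- imaging.grab_frame(name): name is "scene" or "top" or "wrist"; returns a dict with "image" (384x512x3 uint8, red, green, blue), "fx", "fy", "cx", "cy" (pixels), "R" (3x3) and "t" (3): a world point X has camera coordinates R X + t; the wrist camera has in their place "mount" (4x4, takes a point from camera to tool coordinates, whose origin is the TCP and whose axes are the flange's). Camera axes: x right, y down, z forward; pixel columns grow to the right and rows downward; lengths in m; the calibration is good to about 2 mm. The wrist camera is an equidistant fisheye: a pixel r from the principal point sees the ray r / f radians off the axis. A picture is of the moment at which its call begins: read the wrist's pose just before it. There is no depth.
- manip.job_done(): hands the job in; it is judged then, once.
The state is a dict: "time": time; "joint_pos": joint angles; "joint_vel": joint speeds; "joint_efforts": joint torques, N m; "tool_pos": TCP position; "tool_rot": TCP orientation; "contact_force": force on the tool from outside, world axes, zero at the start; "ft_torque": the same for the moment, N m; "gripper_width": opening from 0.0 (shut) to 1.0 (fully open); "grasp_force": force on a finger pad.
Only numpy, scipy, OpenCV 4.12 (cv2) and the standard library are available. Lean on these libraries where they do the work, as an engineer would, in place of code of your own. Each camera call takes 0.05 s, during which the arm holds its last target. There are 200 camera calls.

## Working session

There is one attempt and no reset: what is moved stays moved. The work goes in short steps, Python scripts to look and compute and a tool call to move; the robot and the scene stay as the last step left them, time stands still between calls to the robot, and variables do not carry over. Pictures are saved under pics/ and viewed, at most 10 in all, crops included, and the job is handed in when it is done.

Besides the shell and the picture viewer there is one more tool, called after "Emit:" as name([rows], argument=value, ...), one row to a line, values as JSON. play_rows: Moves the arm, as the interface text tells. Its arguments: {"type":"object","properties":{"commands":{"type":"array","items":{"type":"array","items":{"type":"number"}}},"hand":{"type":"number"}},"required":["commands"]}

```bash
mkdir -p pics; cat > h.py <<'E'
import numpy as np, cv2
from plant import manip, imaging
def save(n,im): cv2.imwrite('pics/'+n+'.png',im[:,:,::-1])
def ray(f,u,v,z):
    d=f['R'].T@np.array([(u-f['cx'])/f['fx'],(v-f['cy'])/f['fy'],1]); c=-np.array(f['R']).T@f['t']
    return c+d*(z-c[2])/d[2]
E
python3 - <<'E'
from h import *
import pickle
a=imaging.grab_frame('top');b=imaging.grab_frame('scene')
pickle.dump((a,b),open('f.pkl','wb'))
save('top',a['image']);save('scene',b['image'])
for f in (a,b):
  f['R']=np.array(f['R']);print(-f['R'].T@f['t'],f['R'],f['fx'],f['cx'],f['cy'])
print(manip.state())
E
```

```text
[0.18537566 0.01780964 1.36799028] [[-0.04213151 -0.99910719  0.00312529]
 [-0.97733707  0.04056358 -0.20776633]
 [ 0.20745406 -0.01180798 -0.97817349]] 434.46868533774295 262.6584764536168 197.4926220604791
[ 1.13067549 -0.00132974  1.01033679] [[ 5.01031161e-03  9.99951096e-01  8.52661230e-03]
 [ 8.08639977e-01  9.64740788e-04 -5.88303032e-01]
 [-5.88282487e-01  9.84254108e-03 -8.08595597e-01]] 460.90877232615696 259.120710550491 190.537335545721
{'time': 0.1, 'joint_pos': array([ 9.90028349e-01,  5.33089004e-02,  1.61421296e+00, -6.40015027e-06,
        1.47600757e+00, -1.19002902e-01]), 'joint_vel': array([ 0.00152557,  0.00130453, -0.00255787, -0.00201877, -0.00116375,
        0.00042471]), 'joint_efforts': array([ 4.82367777e-04, -3.94903994e+01, -3.71363139e+01, -1.01491812e-04,
        3.87670836e-03, -1.73906841e-05]), 'tool_pos': array([0.27812502, 0.55903255, 0.22314117]), 'tool_rot': array([-3.28962261e-04,  2.28836327e-01,  9.73464431e-01, -9.10809340e-04]), 'contact_force': array([0.13153656, 0.55245211, 0.18277191]), 'ft_torque': array([ 0.00628113, -0.00727387,  0.01482372]), 'grasp_force': 0.0, 'gripper_width': 1.0008585315784042}
```

View pics/top.png

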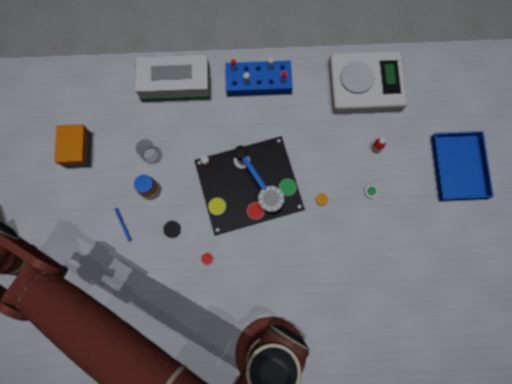

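View pics/scene.png

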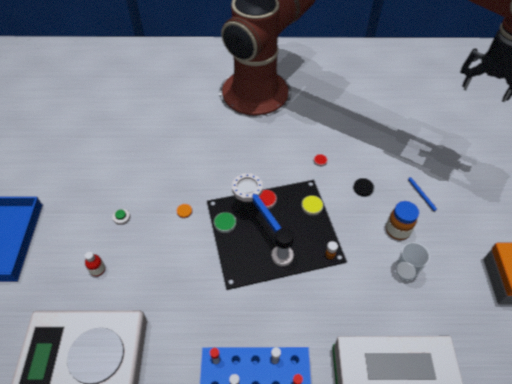

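The top view shows the stand with dishes yellow (217,206), red (256,211) and green (288,187), the ring at (271,199) and the button at (372,191). Four things could be the red dish:
- Red on the stage, top (256,211).
- Small red, (207,258).
- Black, (172,229).
- Orange, (322,199).

The red one on the stage fits: it is the larger red and sits under the ring's path. I'll measure it and confirm in a crop.

```bash
cat > m.py <<'E'
from h import *
import pickle
a,b=pickle.load(open('f.pkl','rb'))
def blobs(f,lo,hi,win):
    hsv=cv2.cvtColor(f['image'],cv2.COLOR_RGB2HSV); m=cv2.inRange(hsv,lo,hi)
    if lo[0]==0: m|=cv2.inRange(hsv,(173,lo[1],lo[2]),(180,255,255))
    k=np.zeros_like(m); x0,y0,x1,y1=win; k[y0:y1,x0:x1]=m[y0:y1,x0:x1]
    n,l,s,c=cv2.connectedComponentsWithStats(k)
    return [(c[i],s[i],l==i) for i in range(1,n) if s[i,4]>25]
for nm,f,win in (('top',a,(180,120,400,280)),('scene',b,(90,130,350,290))):
    for col,lo,hi,z in (('red',(0,120,80),(7,255,255),.02),('green',(50,90,50),(85,255,255),.02),('yel',(24,120,80),(35,255,255),.02),('blue',(100,130,60),(125,255,255),.105)):
        for c,s,m in blobs(f,lo,hi,win):
            print(nm,col,c.round(1),s,ray(f,*c,z).round(4))
            if col=='blue':
                r=cv2.minAreaRect(np.argwhere(m)[:,::-1].astype(np.float32)); print(r)
t=cv2.resize(a['image'][130:270,150:330],None,fx=4,fy=4,interpolation=cv2.INTER_CUBIC)
save('crop',t)
E
python3 m.py
```

```text
top red [378.1 144.7] [374 140  11   9  54] [ 0.6313 -0.3817  0.02  ]
top red [254.9 210.6] [247 203  18  16 200] [0.43   0.0278 0.02  ]
top red [206.6 258.3] [202 253  10  11  86] [0.2872 0.1822 0.02  ]
top green [287.5 186.2] [279 178  17  17 210] [ 0.5047 -0.0793  0.02  ]
top green [371.6 190.3] [368 187   8   7  40] [ 0.4802 -0.3463  0.02  ]
top yel [216.5 205.7] [209 198  16  16 212] [0.4509 0.1483 0.02  ]
top blue [254.  172.8] [242 156  24  33 235] [0.5303 0.0255 0.105 ]
((253.7307586669922, 172.3461456298828), (38.551658630371094, 6.379051685333252), 56.30992889404297)
scene red [320.3 159.1] [315 155  12   9  92] [0.301  0.1826 0.02  ]
scene red [267.8 196.8] [260 190  16  16 192] [0.4307 0.0335 0.02  ]
scene red [ 95.1 262.8] [ 90 255  11  15 105] [ 0.623  -0.3803  0.02  ]
scene green [120.  213.9] [116 210   9   9  68] [ 0.4845 -0.3452  0.02  ]
scene green [224.5 220.7] [214 212  22  18 303] [ 0.5047 -0.0776  0.02  ]
scene yel [312.  203.4] [302 195  21  18 281] [0.4515 0.1484 0.02  ]
scene blue [266.7 213.9] [253 194  29  38 339] [0.5396 0.027  0.105 ]
((265.8175354003906, 212.34457397460938), (43.592864990234375, 8.834820747375488), 54.462318420410156)
```

View pics/crop.png

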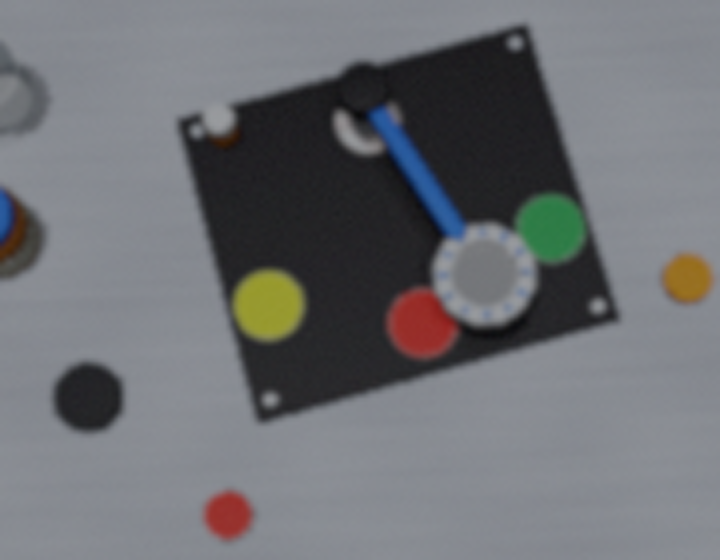

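The crop confirms it: the full-size red dish is on the stage at crop (422,323), and the small red disc at crop (228,515) is the look-alike. The ring is at crop (486,276), between red and green. The cap is at crop (363,87).

```bash
python3 - <<'E'
from h import *
import pickle
a,b=pickle.load(open('f.pkl','rb'))
cr=lambda u,v:((u+.5)/4-.5+150,(v+.5)/4-.5+130)
P=ray(a,*cr(363,87),.113);L=ray(a,*cr(486,276),.103)
print('pivot',P,'scene',ray(b,285,238,.113),'lens',L,ray(b,247,187,.103),np.linalg.norm((L-P)[:2]))
D=dict(red=ray(a,*cr(422,323),.02),green=ray(a,287.5,186.2,.02),yel=ray(a,216.5,205.7,.02))
for k,d in D.items(): print(k,d,np.linalg.norm((d-P)[:2]),np.degrees(np.arctan2(*(d-P)[1::-1])))
print('lens ang',np.degrees(np.arctan2(*(L-P)[1::-1])))
c=[ray(a,*cr(*q),.008) for q in((515,43),(598,306),(270,400),(197,131))];print(c)
d=c[1]-c[0];print('stand -x dir',np.degrees(np.arctan2(d[1],d[0])))
print('button',ray(a,371.6,190.3,.03),ray(b,120,213.9,.03))
print(manip.nose_length)
E
```

```text
pivot [0.5966144 0.0639125 0.113    ] scene [0.6093054  0.06693653 0.113     ] lens [ 0.44917315 -0.02248262  0.103     ] [ 0.45988389 -0.0198994   0.103     ] 0.17088896775330617
red [0.43077433 0.02701016 0.02      ] 0.16989618100026146 -167.45506285864485
green [ 0.50477028 -0.07919192  0.02      ] 0.17004181210049096 -122.69226226774703
yel [0.45083218 0.14830249 0.02      ] 0.16844621435098675 149.93443438646167
lens ang -149.63127278789133
[array([ 0.6637394 , -0.05840806,  0.008     ]), array([ 0.44088198, -0.11355947,  0.008     ]), array([0.37638516, 0.14903906, 0.008     ]), array([0.59914835, 0.20387143, 0.008     ])]
stand -x dir -166.1000539882947
button [ 0.47808563 -0.34349666  0.03      ] [ 0.49093496 -0.34163543  0.03      ]
0.014
```

Emit:
play_rows([
  [0,0,0,0,0,7.1],
  [0,0,0,0,0,7.1],
  [0,0,0,0,0,7.1],
  [0,0,0,0,0,7.1],
  [0,0,0,0,0,7.1],
], hand=0)

```text
time: 0.52
tool_pos: [0.2783, 0.5592, 0.2236]
tool_rot: [-0.0, 0.517, 0.856, -0.001]
contact_force: [-0.6, 0.6, 0.6]
gripper_width: 0.299
grasp_force: 0.0
```

Emit:
play_rows([
  [0,0,0,0,0,7.1],
  [-40,2,0,0,0,0],
  [-40,2,0,0,0,0],
  [-40,2,0,0,0,0],
  [-40,2,0,0,0,0],
])

```text
time: 0.93
tool_pos: [0.3431, 0.4113, 0.2235]
tool_rot: [-0.0, 0.566, 0.824, -0.001]
contact_force: [0.9, 0.3, 0.2]
gripper_width: 0.001
grasp_force: 0.0
```

Emit:
play_rows([
  [-40,2,0,0,0,0],
  [-40,2,0,0,0,0],
  [-40,2,0,0,0,0],
  [-40,2,0,0,0,0],
  [-40,2,0,0,0,0],
])

```text
time: 1.35
tool_pos: [0.424, 0.2279, 0.2239]
tool_rot: [-0.0, 0.567, 0.824, -0.0]
contact_force: [0.5, 0.3, 0.4]
gripper_width: -0.0
grasp_force: 0.0
```

```bash
python3 - <<'E'
from h import *
import pickle
a,b=pickle.load(open('f.pkl','rb'))
# two-view button top
def cd(f,u,v): 
    d=f['R'].T@np.array([(u-f['cx'])/f['fx'],(v-f['cy'])/f['fy'],1]); return -f['R'].T@f['t'],d/np.linalg.norm(d)
(c1,d1),(c2,d2)=cd(a,371.6,190.3),cd(b,120,213.9)
s=np.linalg.lstsq(np.c_[d1,-d2],c2-c1,rcond=None)[0]
print(c1+s[0]*d1,c2+s[1]*d2)
print(manip.state()['tool_rot'])
E
```

```text
[ 0.48129501 -0.34745814  0.01532982] [ 0.48123629 -0.34679457  0.01513779]
[-6.95464500e-05  5.66677732e-01  8.23939522e-01 -8.22878789e-05]
```

Emit:
play_rows([
  [-40,2,0,0,0,0],
  [-40,2,0,0,0,0],
  [-40,2,0,0,0,0],
  [-40,2,0,0,0,0],
  [-40,2,0,0,0,0],
])

```text
time: 1.77
tool_pos: [0.5048, 0.0445, 0.2239]
tool_rot: [-0.0, 0.567, 0.824, -0.0]
contact_force: [1.3, 0.2, -0.0]
gripper_width: -0.001
grasp_force: 0.0
```

Emit:
play_rows([
  [-40,2,0,0,0,0],
  [-40,2,0,0,0,0],
  [0,0,0,0,0,0],
  [0,0,0,0,0,0],
  [0,0,0,0,0,0],
])

```text
time: 2.18
tool_pos: [0.5367, -0.0266, 0.2237]
tool_rot: [-0.001, 0.567, 0.824, -0.0]
contact_force: [-0.5, 0.3, 0.5]
gripper_width: 0.001
grasp_force: 0.0
```

```bash
python3 - <<'E'
from h import *
a=imaging.grab_frame('wrist');save('w1',a['image']);print(manip.state()['tool_pos'],a['mount'],a['fx'],a['cx'],a['cy'])
E
```

```text
[ 0.53658369 -0.02605105  0.2238172 ] [[ 9.29765817e-04 -9.60352796e-01 -2.78786016e-01  7.00183126e-02]
 [ 9.99998581e-01  1.28457676e-03 -1.09002020e-03 -4.39432308e-04]
 [ 1.40492599e-03 -2.78784607e-01  9.60352628e-01 -1.48610560e-01]
 [ 0.00000000e+00  0.00000000e+00  0.00000000e+00  1.00000000e+00]] 297.3186396354542 252.62497794141072 194.79682271679152
```

View pics/w1.png

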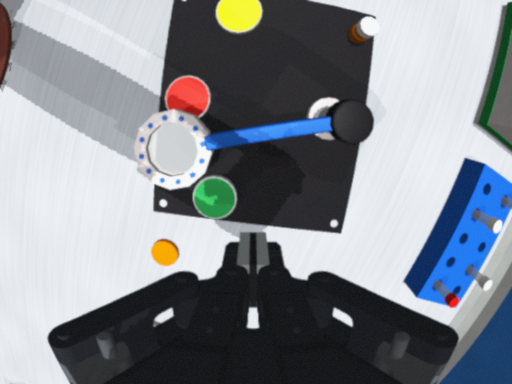

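The wrist view shows the arm from (335,122) to (210,143), the ring at (173,149), the red dish at (188,97) and the fingertip at (252,240), which is clear on the push side. I'm descending.

Emit:
play_rows([
  [0,0,35,0,0,0],
  [0,0,35,0,0,0],
  [0,0,35,0,0,0],
  [0,0,23,0,0,0],
  [0,0,0,0,0,0],
])

```text
time: 2.65
tool_pos: [0.532, -0.0244, 0.0899]
tool_rot: [-0.005, 0.566, 0.824, -0.002]
contact_force: [-0.4, 1.1, -0.2]
gripper_width: -0.003
grasp_force: 0.0
```

Emit:
play_rows([
  [5,0,0,0,0,0],
  [5,0,0,0,0,0],
  [5,0,0,0,0,0],
  [3,0,0,0,0,0],
  [0,0,0,0,0,0],
])

```text
time: 3.07
tool_pos: [0.5315, -0.0092, 0.0982]
tool_rot: [0.001, 0.566, 0.824, 0.001]
contact_force: [-0.3, 1.1, -0.4]
gripper_width: -0.003
grasp_force: 0.0
```

Emit:
play_rows([
  [3,0,0,0,0,0],
  [3,0,0,0,0,0],
  [3,0,0,0,0,0],
  [3,0,0,0,0,0],
  [3,0,0,0,0,0],
])

```text
time: 3.48
tool_pos: [0.5252, 0.004, 0.0963]
tool_rot: [0.0, 0.567, 0.824, -0.0]
contact_force: [-0.0, -1.0, 1.0]
gripper_width: -0.001
grasp_force: 0.7
```

Emit:
play_rows([
  [2,0,0,0,0,0],
  [2,0,0,0,0,0],
  [2,0,0,0,0,0],
  [2,0,0,0,0,0],
  [2,0,0,0,0,0],
])

```text
time: 3.9
tool_pos: [0.5217, 0.0134, 0.0964]
tool_rot: [0.0, 0.567, 0.824, -0.0]
contact_force: [-1.0, -2.5, 1.9]
gripper_width: -0.005
grasp_force: 1.2
```

Emit:
play_rows([
  [2,0,0,0,0,0],
  [2,0,0,0,0,0],
  [2,0,0,0,0,0],
  [1,0,0,0,0,0],
  [0,0,0,0,0,0],
])

```text
time: 4.32
tool_pos: [0.5191, 0.0203, 0.0963]
tool_rot: [-0.0, 0.567, 0.824, 0.0]
contact_force: [-1.3, -0.7, 1.3]
gripper_width: 0.001
grasp_force: 0.8
```

```bash
cat > r.py <<'E'
from h import *
import sys
from scipy.spatial.transform import Rotation as Ro
s=manip.state(); f=imaging.grab_frame('wrist');im=f['image'];save(sys.argv[1],im)
q=s['tool_rot'];R=Ro.from_quat([q[1],q[2],q[3],q[0]]).as_matrix();M=np.array(f['mount'])
def wray(u,v,z):
    x,y=(u-f['cx'])/f['fx'],(v-f['cy'])/f['fy'];r=np.hypot(x,y)
    d=np.array([x/r*np.sin(r),y/r*np.sin(r),np.cos(r)]);d=R@M[:3,:3]@d;c=R@M[:3,3]+s['tool_pos'];return c+d*(z-c[2])/d[2]
hsv=cv2.cvtColor(im,cv2.COLOR_RGB2HSV)
P=np.array([.5966,.0639])
def big(m):
    n,l,st,c=cv2.connectedComponentsWithStats(m);i=1+st[1:,4].argmax();return np.argwhere(l==i)[:,::-1],st[i]
# blue arm centreline from its top face: fit line in world at z=.105
m=cv2.inRange(hsv,(100,130,90),(125,255,255));pts,st=big(m);print('blue',st)
w=np.array([wray(u,v,.105)[:2] for u,v in pts]);c=w.mean(0);d=np.linalg.svd(w-c,full_matrices=False)[2][0]
if d[0]>0:d=-d
print('arm dir',np.degrees(np.arctan2(d[1],d[0])),'line through',c,'bearing of centroid',np.degrees(np.arctan2(*(c-P)[::-1])))
m=cv2.inRange(hsv,(0,120,80),(7,255,255))|cv2.inRange(hsv,(173,120,80),(180,255,255));pts,st=big(m)
(u,v),rr=cv2.minEnclosingCircle(pts.astype(np.float32));x=wray(u,v,.018)[:2];print('red',st,u,v,rr,x,np.degrees(np.arctan2(*(x-P)[::-1])))
print(s['time'],s['tool_pos'],s['contact_force'])
E
python3 r.py w2
```

```text
blue [ 158  196  227   38 7124]
arm dir -160.51839083104224 line through [0.5221831  0.04144573] bearing of centroid -163.2095360857117
red [ 127  123   58   57 1676] 155.2628936767578 153.52061462402344 31.0452938079834 [0.43231153 0.02808754] -167.70273543779854
4.3167 [0.51914102 0.02029596 0.09629445] [-1.26932055 -0.70019363  1.26317778]
```

View pics/w2.png

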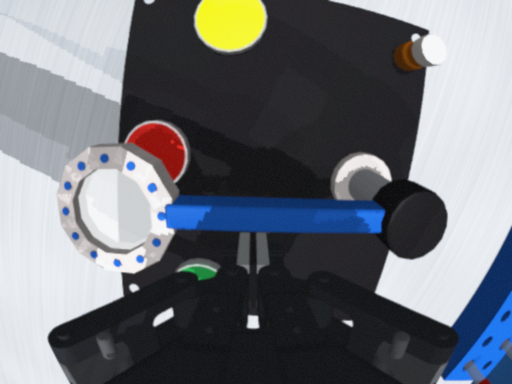

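The ring is now at (118,208) and the red dish at (155,153), so about 7° remain. I'll push 7 mm more and then measure the ring by its blue dots.

Emit:
play_rows([
  [2,0,0,0,0,0],
  [2,0,0,0,0,0],
  [2,0,0,0,0,0],
  [1,0,0,0,0,0],
  [0,0,0,0,0,0],
])

```text
time: 4.78
tool_pos: [0.5166, 0.0268, 0.0962]
tool_rot: [-0.0, 0.567, 0.824, 0.0]
contact_force: [-0.5, -0.4, 0.7]
gripper_width: 0.002
grasp_force: 0.7
```

```bash
cat >> r.py <<'E'
m=cv2.inRange(hsv,(100,120,60),(125,255,255));n,l,st,cc=cv2.connectedComponentsWithStats(m)
k=[i for i in range(1,n) if 15<st[i,4]<200 and cc[i,0]<230]
w=np.array([wray(*cc[i],.103)[:2] for i in k]);A=np.c_[2*w,np.ones(len(w))];o=np.linalg.lstsq(A,(w**2).sum(1),rcond=None)[0]
L=o[:2];rad=np.sqrt(o[2]+L@L);print(len(k),'lens',L,'r',rad,np.hypot(*(w-L).T).std(),'R',np.hypot(*(L-P)),'ang',np.degrees(np.arctan2(*(L-P)[::-1])))
E
python3 r.py w3
```

```text
blue [ 158  190  227   52 7107]
arm dir -165.18732068267357 line through [0.51987845 0.04746381] bearing of centroid -167.90820435904197
red [143 133  42  48 740] 162.0 157.0 29.206262588500977 [0.43605323 0.03383629] -169.39372423981703
4.7833 [0.51662761 0.0268218  0.09624868] [-0.52905173 -0.41486928  0.73834718]
11 lens [0.43418431 0.02173424] r 0.03092428119191995 9.671809570990213e-05 R 0.1677999033873606 ang -165.4463796650258
```

View pics/w3.png

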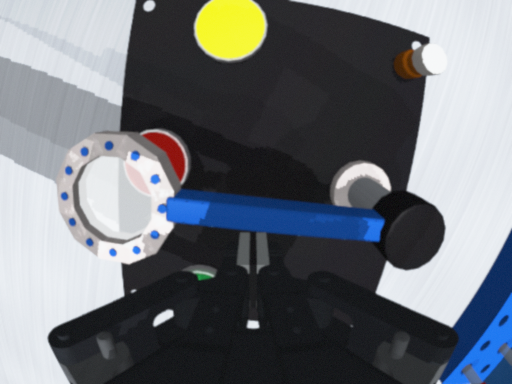

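The ring fit is clean (residual 0.1 mm) and gives the lens at −165.4° against the red dish at −167.6°. About 3 mm more push is needed.

Emit:
play_rows([
  [1,0,0,0,0,0],
  [1,0,0,0,0,0],
  [1,0,0,0,0,0],
  [0,0,0,0,0,0],
  [0,0,0,0,0,0],
])

```text
time: 5.25
tool_pos: [0.5156, 0.0294, 0.0963]
tool_rot: [-0.0, 0.567, 0.824, 0.0]
contact_force: [0.4, -0.2, 0.5]
gripper_width: -0.001
grasp_force: 0.6
```

```bash
python3 r.py w4
```

```text
blue [ 159  187  226   59 7071]
arm dir -167.02976484186559 line through [0.51899348 0.04994485] bearing of centroid -169.80605681314995
red [153 136  32  44 417] 168.0 157.5 25.656482696533203 [0.43994769 0.03778037] -170.5337963905387
5.25 [0.51564342 0.0294442  0.09625516] [ 0.36395826 -0.23906938  0.51874941]
11 lens [0.43292542 0.0271973 ] r 0.030965415255963042 7.089761540796483e-05 R 0.16773925307437335 ang -167.3609669032136
```

Emit:
play_rows([
  [-4,0,0,0,0,0],
  [-8,0,0,0,0,0],
  [-10,0,0,0,0,0],
  [-10,0,0,0,0,0],
  [0,0,0,0,0,0],
])

```text
time: 5.72
tool_pos: [0.5279, -0.0025, 0.0964]
tool_rot: [0.0, 0.568, 0.823, -0.0]
contact_force: [0.5, 0.5, 0.7]
gripper_width: -0.0
grasp_force: 0.0
```

Emit:
play_rows([
  [0,0,-30,0,0,0],
  [0,0,-35,0,0,0],
  [0,0,-35,0,0,0],
  [-40,0,-20,0,0,0],
  [-40,0,0,0,0,0],
])

```text
time: 6.13
tool_pos: [0.5579, -0.0732, 0.2221]
tool_rot: [0.005, 0.565, 0.825, 0.002]
contact_force: [1.7, 0.6, 0.4]
gripper_width: -0.001
grasp_force: 0.0
```

Emit:
play_rows([
  [-40,0,0,0,0,0],
  [0,0,0,0,0,0],
  [0,0,0,0,0,0],
  [0,0,0,0,0,0],
])

```text
time: 6.47
tool_pos: [0.5687, -0.1102, 0.2144]
tool_rot: [-0.001, 0.567, 0.824, 0.0]
contact_force: [-1.0, -0.0, -0.2]
gripper_width: -0.001
grasp_force: 0.0
```

```bash
python3 r.py w5; python3 - <<'E'
from h import *
a=imaging.grab_frame('top')['image'];w=cv2.imread('pics/w5.png')
t=cv2.resize(a[140:240,190:310],(480,400),interpolation=cv2.INTER_CUBIC)[:,:,::-1]
b=cv2.resize(w[:,:],(320,400)) if 0 else w[:300,56:376]
cv2.imwrite('pics/both.png',np.hstack([t,cv2.copyMakeBorder(b,0,100,0,0,cv2.BORDER_CONSTANT)]))
E
```

```text
blue [ 419  100   93  163 8300]
arm dir 95.71802409716254 line through [ 0.79290024 -0.0140061 ] bearing of centroid -21.646750263269524
red [176  21  31  24 228] 191.0 31.5 18.309932708740234 [0.44110235 0.02021491] -164.30796649196955
6.4667 [ 0.56869183 -0.11020997  0.21441473] [-1.03946155 -0.01043872 -0.17530331]Traceback (most recent call last):
  File "r.py", line 23, in <module>
    w=np.array([wray(*cc[i],.103)[:2] for i in k]);A=np.c_[2*w,np.ones(len(w))];o=np.linalg.lstsq(A,(w**2).sum(1),rcond=None)[0]
                                                                                                    ~~~~~~~~~~^^^
    return umr_sum(a, axis, dtype, out, keepdims, initial, where)
numpy.exceptions.AxisError: axis 1 is out of bounds for array of dimension 1
```

View pics/both.png

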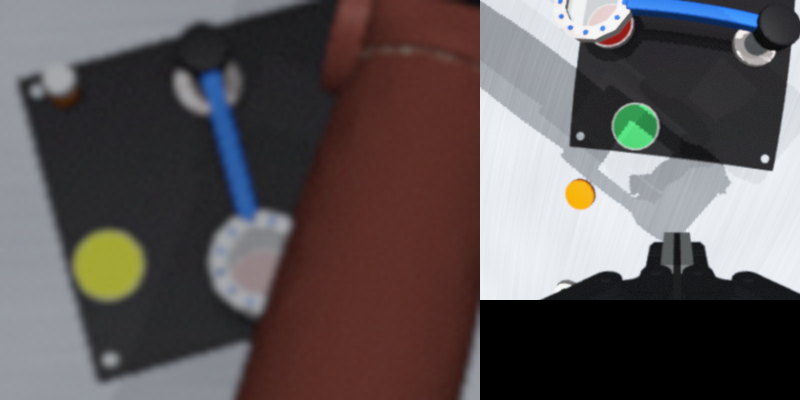

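The ring now frames the red dish in the wrist view, but the robot hides it from the top camera. I'm moving over the button and will check both from there.

Emit:
play_rows([
  [-27,-24,0,0,0,0],
  [-27,-24,0,0,0,0],
  [-27,-24,0,0,0,0],
  [-27,-24,0,0,0,0],
  [-27,-24,0,0,0,0],
])

```text
time: 6.98
tool_pos: [0.5046, -0.279, 0.215]
tool_rot: [0.0, 0.566, 0.825, 0.0]
contact_force: [1.0, -1.6, -0.5]
gripper_width: 0.004
grasp_force: 0.0
```

Emit:
play_rows([
  [-27,-24,0,0,0,0],
  [-27,-23,0,0,0,0],
  [0,0,0,0,0,0],
  [0,0,0,0,0,0],
  [0,0,0,0,0,0],
])

```text
time: 7.4
tool_pos: [0.4808, -0.3451, 0.2148]
tool_rot: [-0.0, 0.566, 0.824, 0.0]
contact_force: [-0.1, 0.7, 0.8]
gripper_width: -0.001
grasp_force: 0.0
```

```bash
cat > v.py <<'E'
import re
src=open('r.py').read().split('# blue arm')[0].replace("sys.argv[1]","'w6'")
exec(src)
m=cv2.inRange(hsv,(50,90,50),(85,255,255));n,l,st,cc=cv2.connectedComponentsWithStats(m)
for i in range(1,n):
    if st[i,4]>100:
        for z in (.015,.025):
            x=wray(*cc[i],z);print(cc[i],st[i],x,'tool delta',(R.T@(x-s['tool_pos'])*1e3).round(1))
print(s['tool_pos'])
a=imaging.grab_frame('top');a['R']=np.array(a['R'])
t=cv2.resize(a['image'][180:230,230:300],None,fx=8,fy=8,interpolation=cv2.INTER_CUBIC);
w=cv2.resize(im,(0,0),fx=.45,fy=.45);t2=cv2.resize(t,(560,400));w=cv2.copyMakeBorder(w,0,400-w.shape[0],0,0,cv2.BORDER_CONSTANT)
save('both2',np.hstack([t2,w]))
E
python3 v.py
```

```text
[252.49066667 171.23466667] [242 161  22  22 375] [ 0.48054029 -0.3469664   0.015     ] tool delta [ -1.8  -1.  199.8]
[252.49066667 171.23466667] [242 161  22  22 375] [ 0.47981702 -0.34504463  0.025     ] tool delta [  0.3  -1.  189.8]
[455.14314928 314.36605317] [438 304  35  21 489] [ 0.9190154  -0.45369564  0.015     ] tool delta [-258.5  370.1  199.7]
[455.14314928 314.36605317] [438 304  35  21 489] [ 0.90570908 -0.44871103  0.025     ] tool delta [-249.1  359.5  189.7]
[ 0.48084252 -0.34508849  0.21480104]
```

View pics/both2.png

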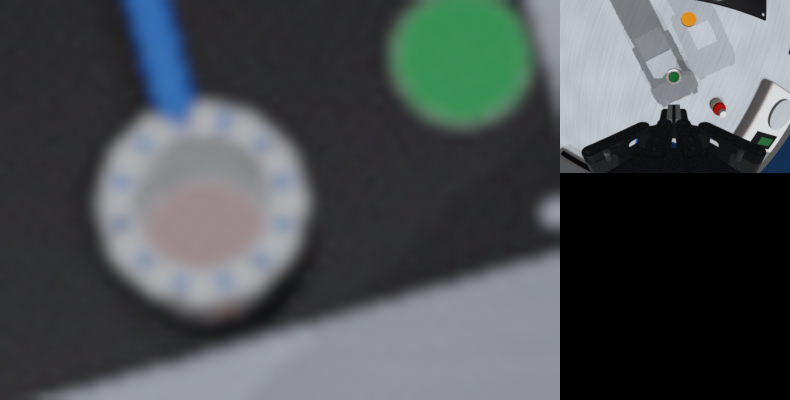

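The top view shows the red dish centred in the ring, with lateral offset near 1 mm; the offset along x is parallax. The button is 1 mm from the tool axis. I'm descending onto it.

Emit:
play_rows([
  [0,-1,35,0,0,0],
  [0,0,40,0,0,0],
  [0,0,40,0,0,0],
  [0,0,25,0,0,0],
  [0,0,10,0,0,0],
])

```text
time: 7.92
tool_pos: [0.4776, -0.3426, 0.0595]
tool_rot: [-0.004, 0.566, 0.824, 0.001]
contact_force: [-0.3, 0.9, -0.8]
gripper_width: -0.001
grasp_force: 0.0
```

Emit:
play_rows([
  [0,0,4,0,0,0],
  [0,0,3,0,0,0],
  [0,0,3,0,0,0],
  [0,0,0,0,0,0],
  [0,0,0,0,0,0],
])

```text
time: 8.33
tool_pos: [0.4807, -0.3475, 0.0568]
tool_rot: [0.002, 0.567, 0.824, -0.0]
contact_force: [-0.4, 0.7, -0.0]
gripper_width: 0.001
grasp_force: 0.0
```

Emit:
play_rows([
  [0,0,2,0,0,0],
  [0,0,2,0,0,0],
  [0,0,2,0,0,0],
  [0,0,2,0,0,0],
  [0,0,1,0,0,0],
])

```text
time: 8.75
tool_pos: [0.4794, -0.3466, 0.0455]
tool_rot: [-0.0, 0.567, 0.824, 0.0]
contact_force: [0.4, -1.2, -0.0]
gripper_width: -0.002
grasp_force: 0.0
```

Emit:
play_rows([
  [0,0,2,0,0,0],
  [0,0,2,0,0,0],
  [0,0,1,0,0,0],
  [0,0,0,0,0,0],
  [0,0,0,0,0,0],
])

```text
time: 9.17
tool_pos: [0.4796, -0.3467, 0.0408]
tool_rot: [-0.0, 0.567, 0.824, 0.0]
contact_force: [-0.1, 0.3, 1.1]
gripper_width: 0.003
grasp_force: 0.0
```

Emit:
play_rows([
  [0,0,1,0,0,0],
  [0,0,1,0,0,0],
  [0,0,1,0,0,0],
  [0,0,0,0,0,0],
  [0,0,0,0,0,0],
])

```text
time: 9.58
tool_pos: [0.4796, -0.3466, 0.0378]
tool_rot: [-0.0, 0.567, 0.824, 0.0]
contact_force: [-1.0, 0.3, -0.6]
gripper_width: 0.003
grasp_force: 0.0
```

Emit:
play_rows([
  [0,0,1,0,0,0],
  [0,0,1,0,0,0],
  [0,0,1,0,0,0],
  [0,0,0,0,0,0],
  [0,0,0,0,0,0],
])

```text
time: 10.0
tool_pos: [0.4796, -0.3466, 0.0348]
tool_rot: [-0.0, 0.567, 0.824, 0.0]
contact_force: [-0.1, -0.2, -0.3]
gripper_width: -0.0
grasp_force: 0.0
```

Emit:
play_rows([
  [0,0,1,0,0,0],
  [0,0,1,0,0,0],
  [0,0,1,0,0,0],
  [0,0,0,0,0,0],
  [0,0,0,0,0,0],
])

```text
time: 10.42
tool_pos: [0.4796, -0.3466, 0.0318]
tool_rot: [-0.0, 0.567, 0.824, 0.0]
contact_force: [-0.1, 0.7, 0.7]
gripper_width: -0.001
grasp_force: 0.0
```

Emit:
play_rows([
  [0,0,1,0,0,0],
  [0,0,1,0,0,0],
  [0,0,1,0,0,0],
  [0,0,0,0,0,0],
  [0,0,0,0,0,0],
])

```text
time: 10.83
tool_pos: [0.4796, -0.3466, 0.0288]
tool_rot: [-0.0, 0.567, 0.824, 0.0]
contact_force: [-0.2, 0.4, -0.3]
gripper_width: -0.0
grasp_force: 0.0
```

Emit:
play_rows([
  [0,0,1,0,0,0],
  [0,0,1,0,0,0],
  [0,0,1,0,0,0],
  [0,0,0,0,0,0],
  [0,0,0,0,0,0],
])

```text
time: 11.25
tool_pos: [0.4796, -0.3466, 0.0258]
tool_rot: [-0.0, 0.567, 0.824, 0.0]
contact_force: [0.9, -0.3, -0.2]
gripper_width: -0.0
grasp_force: 0.0
```

```bash
python3 - <<'E'
from h import *
w=imaging.grab_frame('wrist')['image'][140:300,170:340];b=imaging.grab_frame('scene')['image'][190:240,90:150]
save('w7',np.hstack([cv2.resize(w,(400,376)),cv2.resize(b,(400,376),interpolation=cv2.INTER_CUBIC)]))
E
```

```text
(no output)
```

View pics/w7.png

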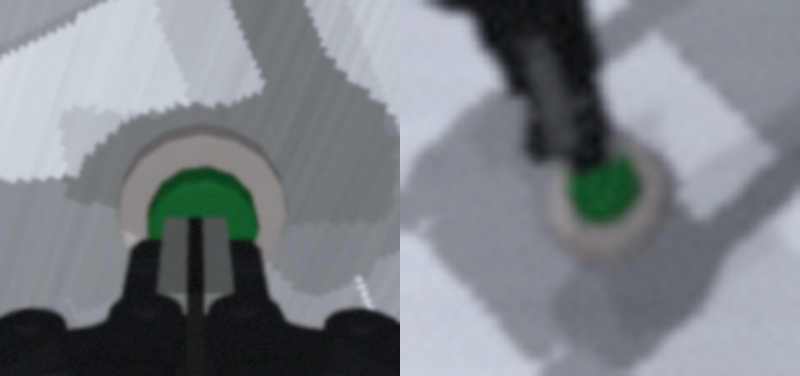

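The fingertip is over the button and just above it, with no contact yet. I'm continuing down in small steps.

Emit:
play_rows([
  [-2,0,1,0,0,0],
  [0,0,1,0,0,0],
  [0,0,0,0,0,0],
  [0,0,0,0,0,0],
])

```text
time: 11.68
tool_pos: [0.4803, -0.3485, 0.0238]
tool_rot: [-0.0, 0.567, 0.824, 0.0]
contact_force: [-0.1, 0.8, -0.1]
gripper_width: -0.002
grasp_force: 0.0
```

Emit:
play_rows([
  [0,0,1,0,0,0],
  [0,0,1,0,0,0],
  [0,0,0,0,0,0],
  [0,0,0,0,0,0],
])

```text
time: 12.02
tool_pos: [0.4803, -0.3485, 0.0218]
tool_rot: [-0.0, 0.567, 0.824, -0.0]
contact_force: [-0.6, -0.8, 0.5]
gripper_width: 0.006
grasp_force: 0.0
```

```bash
python3 - <<'E'
from h import *
f=imaging.grab_frame('wrist');M=np.linalg.inv(np.array(f['mount']));save('w8',f['image'])
for p in [(11,0,14),(11,5,14),(8,0,14),(11,0,9),(11,0,0),(0,0,14),(0,0,22)]:
    c=M[:3,:3]@(np.array(p)/1e3)+M[:3,3];r=np.hypot(c[0],c[1]);t=np.arctan2(r,c[2])*f['fx'];print(p,f['cx']+c[0]/r*t,f['cy']+c[1]/r*t)
g=cv2.cvtColor(f['image'],cv2.COLOR_RGB2HSV);m=cv2.inRange(g,(50,90,30),(85,255,255));n,l,st,cc=cv2.connectedComponentsWithStats(m);print([s for s in st[1:] if s[4]>100])
save('w8c',cv2.resize(f['image'][170:290,180:330],None,fx=5,fy=5,interpolation=cv2.INTER_CUBIC))
E
```

```text
(11, 0, 14) 253.68120631390823 214.31312623128426
(11, 5, 14) 262.2778405804732 214.3179895366535
(8, 0, 14) 253.67049777004576 219.13094282142504
(11, 0, 9) 253.6984940709683 217.32681225670544
(11, 0, 0) 253.73197499648728 223.19575781182687
(0, 0, 14) 253.64168266284165 231.6873712970362
(0, 0, 22) 253.6185235786141 226.586266289357
[array([233, 211,  47,  33, 987], dtype=int32)]
```

View pics/w8c.png

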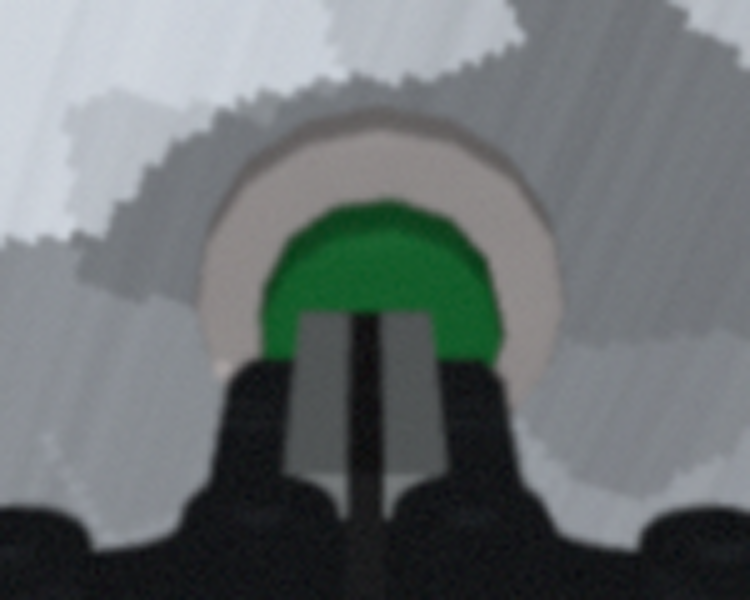

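The tip edge appears at row 232, against a predicted 214, so the real tip sits farther back than 14 mm and is still above the button. I'm continuing down and watching the force.

Emit:
play_rows([
  [0,0,1,0,0,0],
  [0,0,1,0,0,0],
  [0,0,1,0,0,0],
  [0,0,0,0,0,0],
  [0,0,0,0,0,0],
])

```text
time: 12.48
tool_pos: [0.4802, -0.3485, 0.0188]
tool_rot: [-0.0, 0.567, 0.824, 0.0]
contact_force: [0.6, -0.6, 0.4]
gripper_width: 0.001
grasp_force: 0.0
```

Emit:
play_rows([
  [0,0,1,0,0,0],
  [0,0,1,0,0,0],
  [0,0,0,0,0,0],
  [0,0,0,0,0,0],
])

```text
time: 12.82
tool_pos: [0.4803, -0.3485, 0.0168]
tool_rot: [-0.0, 0.567, 0.824, 0.0]
contact_force: [-1.0, 0.4, 0.4]
gripper_width: -0.002
grasp_force: 0.0
```

Emit:
play_rows([
  [0,0,1,0,0,0],
  [0,0,1,0,0,0],
  [0,0,0,0,0,0],
  [0,0,0,0,0,0],
])

```text
time: 13.15
tool_pos: [0.4804, -0.3487, 0.0151]
tool_rot: [0.0, 0.567, 0.824, -0.0]
contact_force: [0.1, -1.1, 0.8]
gripper_width: -0.002
grasp_force: 0.3
```

Emit:
play_rows([
  [0,0,1,0,0,0],
  [0,0,1,0,0,0],
  [0,0,1,0,0,0],
  [0,0,0,0,0,0],
  [0,0,0,0,0,0],
])

```text
time: 13.57
tool_pos: [0.4805, -0.3487, 0.0121]
tool_rot: [0.0, 0.567, 0.824, -0.0]
contact_force: [-0.6, 0.5, 3.0]
gripper_width: -0.0
grasp_force: 1.5
```

Emit:
play_rows([
  [0,0,1,0,0,0],
  [0,0,1,0,0,0],
  [0,0,0,0,0,0],
  [0,0,0,0,0,0],
])

```text
time: 13.9
tool_pos: [0.4805, -0.3487, 0.0101]
tool_rot: [0.0, 0.567, 0.824, -0.0]
contact_force: [-1.7, 1.2, 4.7]
gripper_width: -0.001
grasp_force: 2.1
```

Emit:
play_rows([
  [0,0,1,0,0,0],
  [0,0,0.5,0,0,0],
  [0,0,0,0,0,0],
  [0,0,0,0,0,0],
])

```text
time: 14.23
tool_pos: [0.4805, -0.3487, 0.009]
tool_rot: [0.0, 0.567, 0.824, -0.0]
contact_force: [-2.1, 2.5, 6.4]
gripper_width: 0.002
grasp_force: 3.5
```

Emit:
play_rows([
  [0,0,0.5,0,0,0],
  [0,0,0.5,0,0,0],
  [0,0,0,0,0,0],
  [0,0,0,0,0,0],
])

```text
time: 14.57
tool_pos: [0.4806, -0.3488, 0.0089]
tool_rot: [-0.0, 0.567, 0.824, -0.0]
contact_force: [-3.9, 2.4, 12.1]
gripper_width: 0.002
grasp_force: 6.1
```

The button is bottomed: force rose to 12 N with no further travel. I'm releasing straight up and clearing.

Emit:
play_rows([
  [0,0,-2,0,0,0],
  [0,0,-4,0,0,0],
  [0,0,-6,0,0,0],
  [0,0,-15,0,0,0],
  [0,0,-30,0,0,0],
])

```text
time: 14.98
tool_pos: [0.4774, -0.3459, 0.0602]
tool_rot: [-0.005, 0.567, 0.824, 0.001]
contact_force: [-0.2, 0.1, -0.2]
gripper_width: -0.001
grasp_force: 0.0
```

Emit:
play_rows([
  [0,0,-40,0,0,0],
  [0,0,-40,0,0,0],
  [0,0,0,0,0,0],
  [0,0,0,0,0,0],
  [0,0,0,0,0,0],
])

```text
time: 15.4
tool_pos: [0.48, -0.3482, 0.1438]
tool_rot: [-0.0, 0.567, 0.824, 0.0]
contact_force: [-1.1, 0.0, -0.1]
gripper_width: -0.005
grasp_force: 0.0
```

```bash
python3 - <<'E'
from h import *
import pickle
a0,_=pickle.load(open('f.pkl','rb'));a=imaging.grab_frame('top');a['R']=np.array(a['R'])
hs=cv2.cvtColor(a['image'],cv2.COLOR_RGB2HSV)
m=cv2.inRange(hs,(0,0,110),(180,110,255));k=np.zeros_like(m);k[186:224,236:275]=m[186:224,236:275]
m2=cv2.inRange(hs,(100,130,60),(125,255,255));p=np.argwhere(m2[140:200,235:275])[:,::-1]+[235,140]
w=np.array([ray(a,u,v,.105)[:2] for u,v in p]);c=w.mean(0);print('arm bearing from pivot',np.degrees(np.arctan2(*(c-[.5966,.0639])[::-1])))
for n,lo,hi in(('green',(50,90,50),(85,255,255)),('yel',(24,120,80),(35,255,255))):
    for f in(a0,a):
        q=cv2.inRange(cv2.cvtColor(f['image'],cv2.COLOR_RGB2HSV),lo,hi)[170:225,200:300];print(n,np.argwhere(q).mean(0))
s=manip.state();print(s['time'],s['tool_pos'],s['contact_force'])
E
```

```text
arm bearing from pivot -167.53421138204456
green [16.2047619  87.54285714]
green [16.45971564 87.3507109 ]
yel [35.68396226 16.50471698]
yel [35.72682927 16.53658537]
15.45 [ 0.47942245 -0.34769642  0.1424905 ] [-0.62810449  0.94129311 -0.11650307]
```

The arm bearing is −167.5°, matching the red dish, the yellow and green dishes haven't moved, and the tool is clear.

```bash
python3 -c "
from plant import manip;print(manip.job_done())"
```

```text
the job is handed in; nothing more can be done
None
```

The ring stands over the red dish, centred to about 1 mm by the camera, and the shutter was pressed once to its stop and released; the job was handed in at about 15.5 s, with no verdict returned.

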